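Make up two pottery class kits

TASK

Make up two pupils' kits, each thing centred on its mark in the trays. First press the telescoping brush tube fully home, its innermost section before the middle one, and stand it on the large round mark of the yellow tray, with the blue-lidded jar on that tray's small round mark; in the white tray lay the rolling pin along the long mark, stand the stamp on the large round mark, and the red-lidded jar on the small round one. Keep the tube and the jars upright all the while, and leave everything released and at rest.

Things in the scene. Friction and masses are not known exactly. Their poses are not given: they have to be found in the camera images.
- brush_tube: Telescoping brush tube standing on a black base (diameter 52 mm, 8 high): blue outer tube (diameter 40, height 8 to 70: grip here), grey middle section (diameter 33, collar 36) and white inner one (diameter 24) with an orange cap (diameter 30, 12 high). Pulled out 165 to 175 mm tall, fully home 85 mm. 190 g. Origin: centre of the underside, z up.
- tube_inner (a joint): How far the innermost section is pushed down into the middle one, in m: 0 fully out, 0.045 fully home (cap resting on the middle section). It stays where it is left and slides at about 2 N; pressing the cap down moves this section first.
- tube_middle (a joint): How far the middle section is pushed down into the blue outer tube, in m: 0 fully out, 0.045 fully home. It stays where it is left and slides at about 5 N; once the innermost section is home, pressing the cap further moves this one.
- cap_top (a point): Centre of the top face of the orange cap, on the tube's axis; 85 mm above the underside of the base when both sections are home.
- blue_jar: Glaze jar, upright: white plastic body diameter 42 mm with a blue band and a blue lid of diameter 44 mm (lid from 38 to 50 mm height); 50 mm tall, about 80 g. Origin: centre of the underside, z up. Other jars with green or orange lids stand about and are not wanted.
- red_jar: Glaze jar, upright: white plastic body diameter 42 mm with a red band and a red lid of diameter 44 mm (lid from 38 to 50 mm height); 50 mm tall, about 80 g. Origin: centre of the underside, z up. Other jars with green or orange lids stand about and are not wanted.
- rolling_pin: Small wooden rolling pin lying down: eight-sided pale barrel 70 mm long and 32 mm across the flats, so it does not roll, with a dark round handle (diameter 14 mm, 25 mm long) at each end; 120 mm long in all, about 70 g. Origin: centre of the barrel, on its axis, 16 mm above the surface it lies on; x along its length.
- stamp: Wooden pattern stamp standing on its face: round wooden foot of diameter 52 mm and 14 mm high, a thin neck, and a green knob of diameter 26 mm from 20 to 48 mm height; about 90 g. Origin: centre of the underside, z up.
- yellow_tray: Yellow tray, fixed, 180 mm (its x) by 230 mm (its y), rim 12 mm high, 5 thick, floor 5 mm thick. Origin: centre of the underside, z up; yaw within 0.12. Dark flat marks on its floor: a large round one (diameter 66) at x 0, y -55 mm, and a small round one (diameter 46) at x 0, y +55 mm.
- white_tray: White tray, fixed, 180 mm (its x) by 230 mm (its y), rim 12 mm high, 5 thick, floor 5 mm thick. Origin: centre of the underside, z up; yaw within 0.12. Dark flat marks on its floor: a large round one (diameter 66) at x -35 mm, y -55 mm, a small round one (diameter 46) at x -35 mm, y +55 mm, and a long pin-shaped one (126 mm) centred at x +40 mm, y 0, along the tray's y (pin either way round).
There are look-alikes about, which are no part of the job. Leave any pink look-alike of the red_jar alone.

How it is judged:
On the way, in this order (a step that is already met when the one before it is completed fails the run):
1. the innermost section of the tube is home while the middle one is still out (value of joint tube_inner above 0.041 m and value of joint tube_middle below 0.025 m), for 0.02 s.
2. the middle section is home too (value of joint each of tube_inner, tube_middle above 0.041 m), for 0.1 s.
At the end, for the whole second after the job is handed in: Tube sections within 4 mm of home; each thing on its tray's floor with its origin within 15 mm (along each tray axis) of the centre of its mark; tube, jars and stamp upright within 0.12 rad; pin along the long mark within 0.2 rad; all at rest and released (all of step 2 and x of brush_tube in the frame of yellow_tray between -0.015 and 0.015 m and y of brush_tube in the frame of yellow_tray between -0.07 and -0.04 m and z of each of brush_tube, blue_jar in the frame of yellow_tray below 0.012 m and linear speed of each of brush_tube, blue_jar, stamp, red_jar, rolling_pin below 0.03 m/s and contact force between the fingers and brush_tube below 0.05 N and angle between each of brush_tube, blue_jar, stamp, red_jar's own z axis and vertical below 0.12 rad and x of blue_jar in the frame of yellow_tray between -0.015 and 0.015 m and y of blue_jar in the frame of yellow_tray between 0.04 and 0.07 m and contact force between the fingers and blue_jar below 0.05 N and x of stamp in the frame of white_tray between -0.05 and -0.02 m and y of stamp in the frame of white_tray between -0.07 and -0.04 m and z of each of stamp, red_jar in the frame of white_tray below 0.012 m and contact force between the fingers and stamp below 0.05 N and x of red_jar in the frame of white_tray between -0.05 and -0.02 m and y of red_jar in the frame of white_tray between 0.04 and 0.07 m and contact force between the fingers and red_jar below 0.05 N and x of rolling_pin in the frame of white_tray between 0.025 and 0.055 m and y of rolling_pin in the frame of white_tray between -0.015 and 0.015 m and z of rolling_pin in the frame of white_tray below 0.03 m and contact force between the fingers and rolling_pin below 0.05 N and angle between the x axis of rolling_pin and the y axis of white_tray, either way round below 0.2 rad); the robot touches nothing.
It fails at once if the brush tube or a wanted jar is tipped by more than 0.6 rad (angle between any of brush_tube, blue_jar, red_jar's own z axis and vertical above 0.6 rad).
It also fails if it takes over 141 s, if anything falls off the work surface, if the arm or the gripper's body presses on something with over 40 N, if the wrist force passes 120 N, or if a joint passes its speed limit or range.

ROBOT

A 7-joint arm with a two-finger parallel gripper is mounted at the origin on the work surface. World frame = base frame: x ahead of the robot, y to its left, z up, the work surface at z = 0. Lengths are in m, angles in rad, forces in N, time in s.
With the tool pointing down it reaches from about 0.425 to 0.925 m from the base axis. Payload 6.8 kg.
Tool frame: the origin (TCP) lies between the finger pads; the fingertips stand 22 mm ahead of it and the grasp point (between the pads) lies 3 mm ahead of it; z points along the fingers, y is the line along which they close (so a half turn about z gives the same grasp; the last joint's range is limited). The gripper opens to 85 mm and grips with 20 to 120 N. Pads are 22 mm wide; open, the fingers measure 114 mm over their backs; the gripper's body (76 mm by 85 mm) begins 54 mm behind the grasp point. The pads swing forward as they close: fully open they stand 13 mm farther back than shut.
Start: joints at [-1.248, 0.477, 0.022, 1.555, -0.011, 1.109, -0.083], TCP at [0.282, 0.613, 0.253] pointing down, gripper open.
Joint ranges: [-2.96, 2.96], [-0.34, 2.1], [-1.41, 1.46], [0.24, 2.44], [-1.37, 4.51], [0.17, 1.92], [-2.96, 2.96]. Speed limits (rad/s): [2.39, 2.39, 3.14, 3.14, 3.14, 3.14, 3.14].

INTERFACE

Orientations are given as a unit quaternion [w, x, y, z].
In Python, from station import bot gives the robot as it stands.
- The arm moves only by the tool servo_tool, never from a script. Its argument "motion" is a list that holds one entry, the list of rows, each a list of 5 numbers: the opening, from 0 (shut) to 1 (fully open), then the shift along the world's x, y, z each as a share of 0.04 m, from -1 to 1, then the turn about the world's z as a share of 0.12 rad, from -1 to 1. A call has 1 to 20 rows; each row shifts and turns the commanded pose from where the row before left it; what a row does not reach is not made up. A row lasts 1/10 s, in which the tool goes at most 50 mm and 8.59 degrees, less where a joint would pass 70% of its speed; a pose out of reach is approached as far as the arm can. A call with a number of a shift or a turn outside -1 to 1 is refused whole. A call with a gripper value outside its range is refused whole. The fingers move at their own pace and stop on an object; "newtons" is the grip in N (left out, the last holds). Time passes only in rows, so rows that do not move let the fingers close. It gives the time, the measured TCP pose, the force, the opening and the grip force at its end, in the units of the state.
- bot.get_obs(): the state, without advancing time (a new reading comes with each control period).
- bot.read_camera(name): name is "side" or "top"; returns (picture, depth): 480x640x3 uint8, red, green, blue; 480x640 float32, m along the optical axis (not along the pixel's ray), 0 where there is no reading.
- bot.get_calibration(name): a dict with "fovy" (degrees; the focal length in pixels is half the picture's height over the tangent of half this angle, whatever the lens; pixels are square), "cx", "cy" (the principal point, pixels), "k1" (the pictures are not rectified: a ray, as slopes to the right and down, at radius r is drawn at 1 + k1 r^2 times it, then the intrinsics apply), "view" (4x4, takes a point from world to camera coordinates). Camera axes: x right, y down, z forward; pixel columns grow to the right and rows downward; lengths in m; the calibration is good to about 2 mm. A picture is of the moment at which its call begins. get_calibration takes no time and is no camera call.
- bot.hand_in(): hands the job in; it is judged then, once.
The state is a dict: "t": time; "q": joint angles; "joint_vel": joint speeds; "joint_torque": joint torques, N m; "eef_pos": TCP position; "tool_rot": TCP orientation; "contact_force": force on the tool from outside, world axes, zero at the start; "torque": the same for the moment, N m; "gripper_width": opening from 0.0 (shut) to 1.0 (fully open); "grasp_force": force on a finger pad.
Only numpy, scipy, OpenCV 4.12 (cv2) and the standard library are available. Lean on these libraries where they do the work, as an engineer would, in place of code of your own. Each camera call takes 0.05 s, during which the arm holds its last target. There are 200 camera calls.

## Working session

There is one attempt and no reset: what is moved stays moved. The work goes in short steps, Python scripts to look and compute and a tool call to move; the robot and the scene stay as the last step left them, time stands still between calls to the robot, and variables do not carry over. Pictures are saved under pics/ and viewed, at most 14 in all, crops included, and the job is handed in when it is done.

Besides the shell and the picture viewer there is one more tool, called after "Call:" by a JSON object that holds its "method" and its "body", one argument or row to a line. servo_tool: Moves the arm, as the interface text tells. Shift numbers are shares of 0.04 m and turn numbers shares of 0.12 rad, none past 1 either way. Its arguments: {"type":"object","properties":{"motion":{"type":"array"},"newtons":{"type":"number"}},"required":["motion"]}

```bash
mkdir -p pics; ls; cat > h.py <<'E'
import numpy as np, cv2
from station import bot
def grab(n,fn=None):
    p,d=bot.read_camera(n)
    if fn: cv2.imwrite('pics/'+fn,p[:,:,::-1])
    np.savez(''+n+'.npz',p=p,d=d)
    return p,d
def cal(n):
    c=bot.get_calibration(n); f=240/np.tan(np.radians(c['fovy'])/2)
    return f,c['cx'],c['cy'],c['k1'],np.array(c['view'])
def rays(n,uv):
    f,cx,cy,k,V=cal(n); uv=np.atleast_2d(np.float64(uv))
    d=(uv-[cx,cy])/f; s=d.copy()
    for _ in range(20): s=d/(1+k*(s**2).sum(1,keepdims=True))
    R=V[:3,:3]; o=-R.T@V[:3,3]
    return o,np.c_[s,np.ones(len(s))]@R
def plane(n,uv,z):
    o,r=rays(n,uv); return o+r*((z-o[2])/r[:,2])[:,None]
def deep(n,uv,d):
    o,r=rays(n,uv); return o+r*np.asarray(d).reshape(-1,1)
def cloud(n,p,d):
    v,u=np.mgrid[0:480,0:640]; return deep(n,np.c_[u.ravel(),v.ravel()],d.ravel()).reshape(480,640,3)
E
python3 - <<'E'
from h import *
for n in('side','top'):
    p,d=grab(n,n+'0.png'); print(n,[np.round(x,3) for x in cal(n)[:4]], rays(n,[[320,240]]), (d>0).mean())
o=bot.get_obs(); print({k:np.round(o[k],3) for k in o})
E
```

```text
pics
side [np.float64(485.206), np.float64(320.768), np.float64(236.758), np.float64(-0.014)] (array([ 0.53645187, -0.64015814,  0.84932097]), array([[ 0.04737811,  0.65660688, -0.75277479]])) 0.9962565104166666
top [np.float64(519.462), np.float64(311.032), np.float64(238.59), np.float64(0.021)] (array([ 0.45007363, -0.01151814,  1.11663691]), array([[ 0.16513954, -0.02205258, -0.98617851]])) 0.9959407552083334
{'t': np.float64(0.1), 'q': array([-1.248,  0.478,  0.022,  1.556, -0.012,  1.109, -0.083]), 'joint_vel': array([ 0.   , -0.   , -0.002, -0.002, -0.001,  0.   , -0.001]), 'joint_torque': array([ 5.0000e-03, -5.9776e+01,  1.6140e+00, -2.8195e+01,  1.3000e-02,
        5.0000e-03, -0.0000e+00]), 'eef_pos': array([0.282, 0.613, 0.252]), 'tool_rot': array([-0.   ,  0.214,  0.977, -0.001]), 'contact_force': array([-0.215, -0.795,  0.102]), 'torque': array([-0.028,  0.017,  0.013]), 'grasp_force': np.float64(0.0), 'gripper_width': np.float64(1.001)}
```

View pics/top0.png

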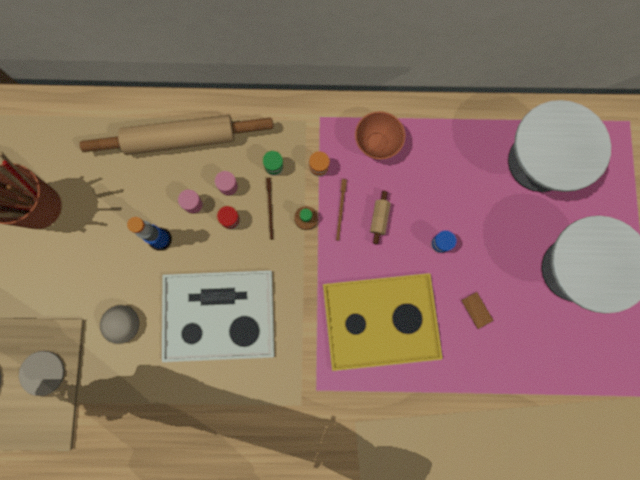

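View pics/side0.png

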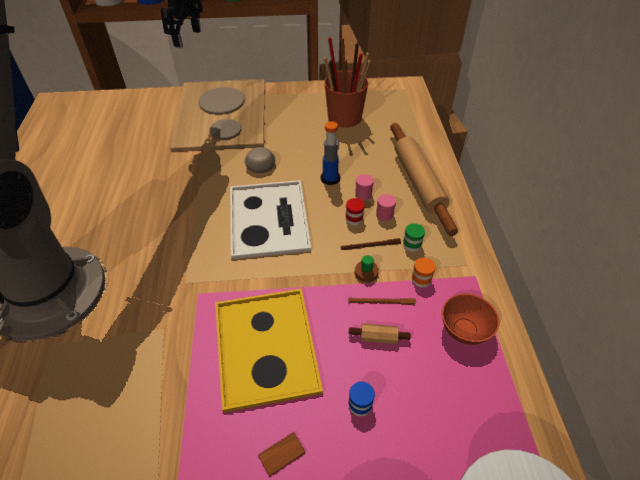

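The top view shows the white tray at (218,315), the yellow tray at (383,320), the tube at (140–160,225–240), the red jar at (228,217) with pink look-alikes beside it, the stamp at (306,217), the pin at (381,217) and the blue jar at (445,241). The side view agrees, with the tube standing pulled out at (331,150).

```bash
cat > m.py <<'E'
from h import *
def hsvm(p,h0,h1,s=110,v=50):
    q=cv2.cvtColor(p,cv2.COLOR_RGB2HSV); H=q[...,0].astype(int)
    hm=((H>=h0)&(H<=h1)) if h0<=h1 else ((H>=h0)|(H<=h1))
    return hm&(q[...,1]>=s)&(q[...,2]>=v)
def measure(n,todo):
    z=np.load(n+'.npz'); p,d=z['p'],z['d']; C=cloud(n,p,d)
    for nm,h0,h1,box in todo:
        m=hsvm(p,h0,h1); x0,x1,y0,y1=box
        m&=(C[...,0]>x0)&(C[...,0]<x1)&(C[...,1]>y0)&(C[...,1]<y1)&(C[...,2]>.015)&(d>0)
        k,l,st,ce=cv2.connectedComponentsWithStats(m.astype(np.uint8))
        for i in range(1,k):
            if st[i,4]<25: continue
            q=C[l==i]; zt=np.percentile(q[:,2],90); t=q[q[:,2]>zt-.004]
            lo,hi=t.min(0),t.max(0)
            print(n,nm,'n',st[i,4],'px',ce[i].round(),'ztop %.3f'%zt,'mean',t.mean(0).round(3),'mid',((lo+hi)/2).round(3),'ext',(hi-lo).round(3))
def marks(n,boxes):
    z=np.load(n+'.npz'); p,d=z['p'],z['d']; C=cloud(n,p,d)
    for b in boxes:
        m=(p.max(2)<60)&(C[...,0]>b[0])&(C[...,0]<b[1])&(C[...,1]>b[2])&(C[...,1]<b[3])
        k,l,st,ce=cv2.connectedComponentsWithStats(m.astype(np.uint8))
        for i in range(1,k):
            if st[i,4]<150: continue
            q=C[l==i]; zz=np.median(q[:,2]); v,u=np.nonzero(l==i)
            P=plane(n,np.c_[u,v],zz)[:,:2]; c=P.mean(0); w=np.linalg.svd(P-c,full_matrices=False)[2][0]
            print(n,'mark',st[i,4],ce[i].round(),'z %.4f'%zz,c.round(4),'ang',np.degrees(np.arctan2(w[1],w[0])).round(1),np.ptp(P,0).round(3))
E
python3 - <<'E'
from m import *
A=(.3,.85,-.5,.6)
T=[('blue',100,130,A),('red',174,6,A),('pink',150,172,A),('green',45,85,A),('orange',8,16,A)]
for n in('top','side'):
    measure(n,T); C=cloud(n,*[np.load(n+'.npz')[k] for k in'pd'])
    if n=='top': print([C[v,u].round(3) for u,v in[(165,275),(272,358),(327,285),(437,360),(381,217),(306,217),(150,235),(217,296)]])
marks('top',[(.2,.5,-.4,.35)]); marks('side',[(.2,.5,-.4,.35)])
E
```

```text
top blue n 198 px [159. 239.] ztop 0.071 mean [0.627 0.302 0.07 ] mid [0.632 0.307 0.075] ext [0.034 0.029 0.016]
top blue n 337 px [445. 241.] ztop 0.053 mean [ 0.632 -0.297  0.051] mid [ 0.632 -0.297  0.053] ext [0.04  0.043 0.008]
top red n 204 px [ 19. 177.] ztop 0.224 mean [0.727 0.525 0.226] mid [0.727 0.525 0.226] ext [0.011 0.006 0.009]
top red n 350 px [228. 217.] ztop 0.053 mean [0.676 0.161 0.051] mid [0.677 0.161 0.052] ext [0.042 0.04  0.007]
top green n 302 px [272. 161.] ztop 0.053 mean [0.799 0.068 0.051] mid [0.799 0.068 0.052] ext [0.041 0.04  0.007]
top green n 125 px [306. 215.] ztop 0.051 mean [ 0.684 -0.005  0.05 ] mid [ 0.684 -0.004  0.051] ext [0.022 0.023 0.008]
top orange n 419 px [100. 144.] ztop 0.044 mean [0.833 0.443 0.043] mid [0.834 0.44  0.048] ext [0.029 0.09  0.015]
top orange n 231 px [383. 150.] ztop 0.051 mean [ 0.824 -0.165  0.05 ] mid [ 0.828 -0.162  0.052] ext [0.043 0.099 0.01 ]
top orange n 361 px [319. 162.] ztop 0.053 mean [ 0.8   -0.032  0.051] mid [ 0.8   -0.032  0.052] ext [0.042 0.041 0.007]
top orange n 1423 px [ 33. 199.] ztop 0.132 
[... 3648 characters left out ...]
33.] ztop 0.034 mean [ 0.684 -0.165  0.033] mid [ 0.684 -0.166  0.034] ext [0.07  0.034 0.008]
top mark 628 [407. 318.] z 0.0062 [ 0.4712 -0.2222] ang 161.2 [0.057 0.057]
top mark 282 [355. 324.] z 0.0063 [ 0.4583 -0.113 ] ang -155.1 [0.04  0.038]
top mark 618 [244. 331.] z 0.0058 [0.4396 0.121 ] ang -173.0 [0.058 0.055]
top mark 253 [192. 333.] z 0.0059 [0.4332 0.2303] ang -65.0 [0.037 0.036]
side mark 157 [253. 202.] z 0.0066 [0.4325 0.231 ] ang -116.4 [0.04 0.04]
side mark 413 [254. 235.] z 0.0067 [0.4385 0.1209] ang -80.0 [0.058 0.06 ]
side mark 303 [262. 321.] z 0.0066 [ 0.457  -0.1127] ang -108.0 [0.04  0.041]
side mark 830 [269. 372.] z 0.0067 [ 0.4696 -0.2224] ang -90.8 [0.061 0.063]
```

Call:
{"method": "servo_tool", "body": {
  "motion": [
    [[0,0.727,-0.627,0,0],[0,0.727,-0.627,0,0],[0,0.727,-0.627,0,0],[0,0.727,-0.627,0,0],[0,0.727,-0.627,0,0],[0,0.727,-0.627,0,0],[0,0.727,-0.627,0,0],[0,0.727,-0.627,0,0],[0,0.727,-0.627,0,0],[0,0.727,-0.627,0,0],[0,0.727,-0.627,0,0],[0,0.727,-0.627,0,0],[0,0,0,-0.5,0],[0,0,0,-0.5,0],[0,0,0,0,0],[0,0,0,0,0]]
  ],
  "newtons": 30
}}

```text
t: 1.7
eef_pos: [0.6304, 0.3126, 0.213]
tool_rot: [-0.001, 0.214, 0.977, -0.0]
contact_force: [0.4, 0.6, 0.2]
gripper_width: 0.002
grasp_force: 0.0
```

Call:
{"method": "servo_tool", "body": {
  "motion": [
    [[0,0,0,-0.4,0],[0,0,0,-0.2,0],[0,0,0,-0.2,0],[0,0,0,-0.2,0],[0,0,0,-0.2,0],[0,0,0,-0.2,0],[0,0,0,-0.2,0],[0,0,0,-0.1,0],[0,0,0,-0.1,0],[0,0,0,0,0],[0,0,0,0,0]]
  ]
}}

```text
t: 2.8
eef_pos: [0.6306, 0.3119, 0.1408]
tool_rot: [-0.0, 0.214, 0.977, -0.0]
contact_force: [0.1, 0.6, 0.1]
gripper_width: -0.002
grasp_force: 0.0
```

Call:
{"method": "servo_tool", "body": {
  "motion": [
    [[0,0,0,-0.15,0],[0,0,0,-0.15,0],[0,0,0,-0.15,0],[0,0,0,-0.15,0],[0,0,0,-0.15,0],[0,0,0,0,0],[0,0,0,0,0]]
  ]
}}

```text
t: 3.5
eef_pos: [0.6303, 0.3124, 0.1104]
tool_rot: [-0.001, 0.214, 0.977, -0.0]
contact_force: [-0.4, 0.8, -0.6]
gripper_width: -0.001
grasp_force: 0.0
```

Call:
{"method": "servo_tool", "body": {
  "motion": [
    [[0,0,0,-0.05,0],[0,0,0,-0.05,0],[0,0,0,0,0]]
  ]
}}

```text
t: 3.8
eef_pos: [0.6307, 0.3126, 0.1073]
tool_rot: [-0.0, 0.214, 0.977, 0.0]
contact_force: [-1.1, 1.3, 1.5]
gripper_width: 0.003
grasp_force: 0.9
```

```bash
python3 - <<'E'
from m import *
p,d=grab('side'); cv2.imwrite('pics/s1.png',cv2.resize(p[60:220,240:430,::-1],None,fx=4,fy=3.7)); 
A=(.55,.75,.2,.4)
measure('side',[('orange',5,20,A),('blue',100,130,A)])
E
```

```text
side orange n 32 px [314.  96.] ztop 0.282 mean [0.591 0.305 0.284] mid [0.592 0.305 0.286] ext [0.002 0.014 0.014]
side orange n 84 px [331. 156.] ztop 0.087 mean [0.632 0.305 0.086] mid [0.632 0.306 0.087] ext [0.029 0.022 0.007]
side blue n 247 px [330. 169.] ztop 0.067 mean [0.63  0.297 0.068] mid [0.632 0.299 0.068] ext [0.033 0.018 0.01 ]
```

View pics/s1.png

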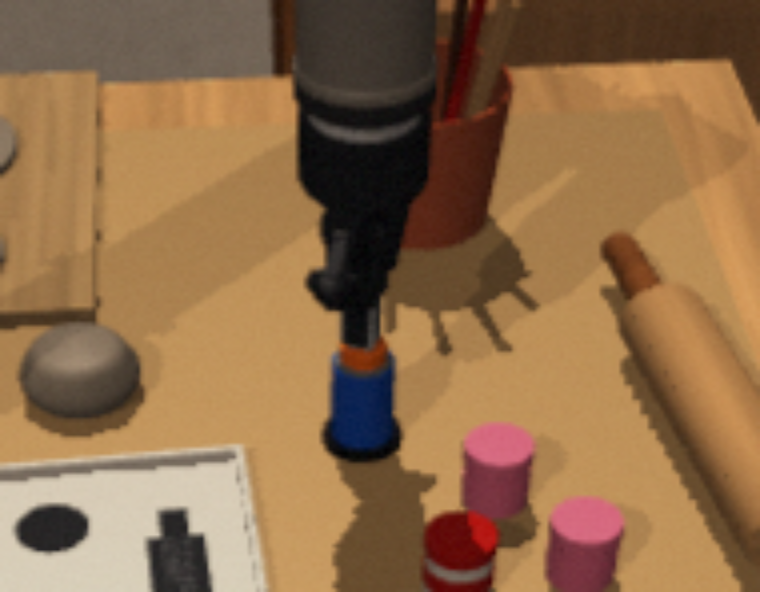

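The tube is pressed almost home, with the cap just above the blue tube at (362,350) in the crop. I'll press a little more, until the force rises.

Call:
{"method": "servo_tool", "body": {
  "motion": [
    [[0,0,0,-0.05,0],[0,0,0,-0.05,0],[0,0,0,0,0],[0,0,0,0,0]]
  ]
}}

```text
t: 4.25
eef_pos: [0.6319, 0.3132, 0.1071]
tool_rot: [0.001, 0.214, 0.977, 0.001]
contact_force: [-6.0, -1.5, 22.0]
gripper_width: 0.001
grasp_force: 10.7
```

Call:
{"method": "servo_tool", "body": {
  "motion": [
    [[0,0,0,0.8,0],[0,0,0,0.8,0],[1,0,0,0,0],[1,0,0,0,0],[1,0,0,0,0],[1,0,0,0,0],[1,0,0,0,0],[1,0,0,0,0]]
  ]
}}

```text
t: 5.05
eef_pos: [0.6306, 0.3122, 0.1666]
tool_rot: [-0.0, 0.214, 0.977, -0.0]
contact_force: [0.9, 0.1, -0.3]
gripper_width: 0.991
grasp_force: 0.0
```

```bash
python3 - <<'E'
from m import *
A=(.55,.75,.2,.4)
for n in('top','side'):
    grab(n); measure(n,[('orange',5,20,A),('blue',100,130,A)])
E
```

```text
top blue n 77 px [159. 242.] ztop 0.125 mean [0.593 0.251 0.214] mid [0.595 0.251 0.22 ] ext [0.009 0.011 0.026]
side orange n 120 px [330. 154.] ztop 0.087 mean [0.632 0.311 0.086] mid [0.632 0.311 0.086] ext [0.028 0.03  0.005]
side blue n 249 px [330. 169.] ztop 0.068 mean [0.63  0.297 0.069] mid [0.63  0.298 0.069] ext [0.035 0.018 0.011]
```

Call:
{"method": "servo_tool", "body": {
  "motion": [
    [[1,0,0,-0.6,0],[1,0,0,-0.6,0],[1,0,0,-0.6,0],[1,0,0,-0.6,0],[1,0,0,-0.44,0],[1,0,0,0,0],[0,0,0,0,0],[0,0,0,0,0],[0,0,0,0,0],[0,0,0,0,0],[0,0,0,0,0],[0,0,0,0,0]]
  ],
  "newtons": 40
}}

```text
t: 6.35
eef_pos: [0.6318, 0.3129, 0.0553]
tool_rot: [0.001, 0.214, 0.977, 0.001]
contact_force: [-0.5, 0.1, 5.7]
gripper_width: 0.461
grasp_force: 40.8
```

Call:
{"method": "servo_tool", "body": {
  "motion": [
    [[0,0,0,0.4,0],[0,0,0,0.6,0],[0,0,0,0.8,0],[0,0,0,0.8,0],[0,0,0,0,0]]
  ]
}}

```text
t: 6.85
eef_pos: [0.6335, 0.3135, 0.164]
tool_rot: [0.003, 0.214, 0.977, 0.003]
contact_force: [1.0, 0.3, -1.5]
gripper_width: 0.462
grasp_force: 40.7
```

Call:
{"method": "servo_tool", "body": {
  "motion": [
    [[0,-0.128,-0.419,0,0],[0,-0.255,-0.838,0,0],[0,-0.255,-0.838,0,0],[0,-0.255,-0.838,0,0],[0,-0.255,-0.838,0,0],[0,-0.255,-0.838,0,0],[0,-0.255,-0.838,0,0],[0,-0.255,-0.838,0,0],[0,-0.255,-0.838,0,0],[0,-0.255,-0.838,0,0],[0,-0.255,-0.838,0,0],[0,-0.255,-0.838,0,0],[0,-0.255,-0.838,0,0],[0,-0.255,-0.838,0,0],[0,-0.255,-0.838,0,0],[0,-0.255,-0.838,0,0],[0,-0.128,-0.419,0,0],[0,0,0,0,0],[0,0,0,0,0]]
  ]
}}

```text
t: 8.75
eef_pos: [0.4673, -0.2235, 0.1575]
tool_rot: [-0.0, 0.214, 0.977, 0.0]
contact_force: [0.2, 0.7, -2.4]
gripper_width: 0.455
grasp_force: 40.8
```

```bash
python3 - <<'E'
from m import *
A=(.38,.56,-.32,-.12)
p,d=grab('side'); cv2.imwrite('pics/s2.png',cv2.resize(p[200:480,150:450,::-1],None,fx=2,fy=2))
measure('side',[('orange',5,16,A),('blue',100,130,A)])
print(bot.get_obs()['eef_pos'].round(4),bot.get_obs()['q'].round(2))
E
```

```text
side orange n 89 px [264. 324.] ztop 0.189 mean [ 0.478 -0.226  0.188] mid [ 0.478 -0.227  0.188] ext [0.008 0.023 0.006]
side blue n 306 px [266. 342.] ztop 0.172 mean [ 0.48  -0.235  0.172] mid [ 0.478 -0.228  0.172] ext [0.018 0.031 0.009]
[ 0.4677 -0.2228  0.1576] [ 0.14  0.35  0.23  2.03 -0.11  0.78  1.57]
```

View pics/s2.png

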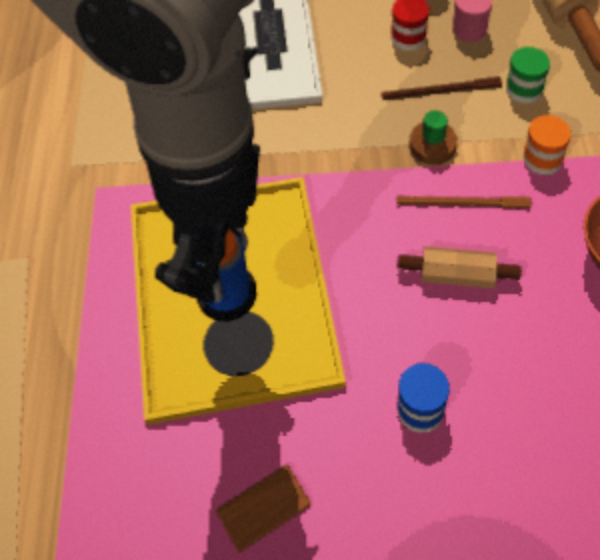

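Call:
{"method": "servo_tool", "body": {
  "motion": [
    [[0,0.06,0,-0.6,0],[0,0,0,-0.6,0],[0,0,0,-0.6,0],[0,0,0,-0.3,0],[0,0,0,-0.15,0],[0,0,0,0,0],[0,0,0,0,0]]
  ]
}}

```text
t: 9.5
eef_pos: [0.4707, -0.2239, 0.0684]
tool_rot: [0.001, 0.214, 0.977, 0.0]
contact_force: [-0.4, 0.1, -1.6]
gripper_width: 0.459
grasp_force: 40.7
```

Call:
{"method": "servo_tool", "body": {
  "motion": [
    [[0,0,0,-0.05,0],[0,0,0,0,0]]
  ]
}}

```text
t: 9.7
eef_pos: [0.4704, -0.2241, 0.0663]
tool_rot: [0.001, 0.214, 0.977, -0.0]
contact_force: [-0.1, -0.5, -1.5]
gripper_width: 0.457
grasp_force: 40.7
```

Call:
{"method": "servo_tool", "body": {
  "motion": [
    [[0,0,0,-0.05,0],[0,0,0,-0.05,0],[0,0,0,0,0]]
  ]
}}

```text
t: 10.0
eef_pos: [0.4698, -0.2239, 0.0615]
tool_rot: [-0.0, 0.214, 0.977, 0.0]
contact_force: [-0.1, 0.2, -0.7]
gripper_width: 0.457
grasp_force: 40.8
```

Call:
{"method": "servo_tool", "body": {
  "motion": [
    [[0,0,0,-0.04,0],[0,0,0,0,0]]
  ]
}}

```text
t: 10.2
eef_pos: [0.4701, -0.224, 0.0602]
tool_rot: [0.0, 0.214, 0.977, 0.0]
contact_force: [-2.3, 0.2, 0.2]
gripper_width: 0.457
grasp_force: 41.2
```

Call:
{"method": "servo_tool", "body": {
  "motion": [
    [[0.75,0,0,0,0],[0.75,0,0,0,0],[0.75,0,0,0,0],[0.75,0,0,0,0],[0.75,0,0,0.5,0],[0.75,0,0,0.9,0],[0.75,0,0,0.9,0],[0.75,0,0,0.9,0],[0.75,0.805,-0.365,0,0],[0.75,0.805,-0.365,0,0],[0.75,0.805,-0.365,0,0],[0.75,0.805,-0.365,0,0],[0.75,0.805,-0.365,0,0],[0.75,0,0,0,0],[0.75,0,0,0,0]]
  ]
}}

```text
t: 11.7
eef_pos: [0.6308, -0.297, 0.1873]
tool_rot: [-0.001, 0.214, 0.977, -0.0]
contact_force: [-0.3, 0.1, -0.4]
gripper_width: 0.757
grasp_force: 0.0
```

```bash
python3 - <<'E'
from m import *
A=(.38,.56,-.32,-.12)
for n in('top','side'):
    grab(n,n+'3.png'); measure(n,[('orange',5,16,A),('blue',100,130,A)])
measure('side',[('blue',100,130,(.5,.7,-.4,-.25))])
print(bot.get_obs()['eef_pos'].round(4),bot.get_obs()['q'].round(2))
E
```

```text
top orange n 194 px [417. 317.] ztop 0.092 mean [ 0.473 -0.226  0.091] mid [ 0.473 -0.226  0.092] ext [0.027 0.028 0.007]
top blue n 126 px [406. 318.] ztop 0.074 mean [ 0.472 -0.213  0.075] mid [ 0.472 -0.216  0.075] ext [0.037 0.019 0.009]
side orange n 260 px [266. 352.] ztop 0.092 mean [ 0.47  -0.226  0.091] mid [ 0.47  -0.226  0.091] ext [0.028 0.029 0.006]
side blue n 365 px [268. 370.] ztop 0.075 mean [ 0.471 -0.24   0.075] mid [ 0.472 -0.236  0.075] ext [0.037 0.018 0.007]
side blue n 565 px [361. 397.] ztop 0.053 mean [ 0.631 -0.299  0.052] mid [ 0.629 -0.318  0.136] ext [0.046 0.081 0.175]
[ 0.6299 -0.2967  0.1878] [ 0.19  0.58  0.24  1.57 -0.16  1.01  1.61]
```

View pics/side3.png

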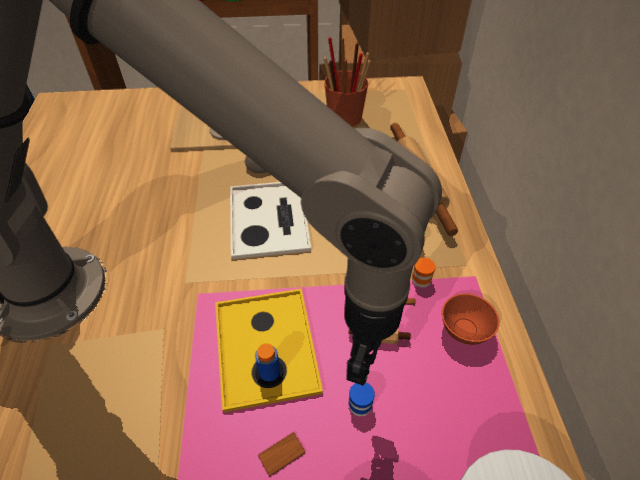

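The tube stands upright on the yellow tray's large mark at (267,368), and the gripper is over the blue jar at (361,397).

Call:
{"method": "servo_tool", "body": {
  "motion": [
    [[0.75,0,0,-0.76,0],[0.75,0,0,-0.76,0],[0.75,0,0,-0.76,0],[0.75,0,0,-0.76,0],[0.75,0,0,-0.76,0],[0.75,0,0,0,0],[0,0,0,0,0],[0,0,0,0,0],[0,0,0,0,0],[0,0,0,0,0],[0,0,0,0.5,0],[0,0,0,0.8,0],[0,0,0,0.8,0],[0,0,0,0.8,0],[0,0,0,0,0]]
  ],
  "newtons": 30
}}

```text
t: 13.3
eef_pos: [0.6338, -0.2986, 0.1583]
tool_rot: [0.005, 0.214, 0.977, -0.001]
contact_force: [0.2, -0.4, -0.3]
gripper_width: 0.507
grasp_force: 30.8
```

Call:
{"method": "servo_tool", "body": {
  "motion": [
    [[0,-0.3,0.3,0,0],[0,-0.58,0.61,0,0],[0,-0.58,0.61,0,0],[0,-0.58,0.61,0,0],[0,-0.58,0.61,0,0],[0,-0.58,0.61,0,0],[0,-0.58,0.61,0,0],[0,-0.58,0.61,0,0],[0,0,0,0,0],[0,0,0,0,0]]
  ]
}}

```text
t: 14.3
eef_pos: [0.4564, -0.1138, 0.1522]
tool_rot: [0.0, 0.213, 0.977, 0.0]
contact_force: [1.4, -0.1, -1.9]
gripper_width: 0.497
grasp_force: 30.8
```

```bash
python3 - <<'E'
from m import *
grab('side','s4.png'); measure('side',[('blue',100,130,(.38,.55,-.2,-.05))])
print(bot.get_obs()['eef_pos'].round(4))
E
```

```text
side blue n 205 px [259. 277.] ztop 0.167 mean [ 0.467 -0.117  0.166] mid [ 0.466 -0.114  0.166] ext [0.021 0.043 0.006]
side blue n 62 px [261. 291.] ztop 0.139 mean [ 0.468 -0.13   0.139] mid [ 0.466 -0.128  0.139] ext [0.019 0.016 0.008]
[ 0.4572 -0.1144  0.1524]
```

Call:
{"method": "servo_tool", "body": {
  "motion": [
    [[0,0,0.03,-0.7,0],[0,0,0,-0.7,0],[0,0,0,-0.7,0],[0,0,0,-0.3,0],[0,0,0,-0.15,0],[0,0,0,0,0],[0,0,0,0,0]]
  ]
}}

```text
t: 15.05
eef_pos: [0.4575, -0.1133, 0.0509]
tool_rot: [0.001, 0.214, 0.977, 0.0]
contact_force: [1.0, 0.7, -1.2]
gripper_width: 0.503
grasp_force: 30.8
```

Call:
{"method": "servo_tool", "body": {
  "motion": [
    [[0,0,0,-0.05,0],[0,0,0,0,0]]
  ]
}}

```text
t: 15.25
eef_pos: [0.4571, -0.113, 0.0487]
tool_rot: [0.001, 0.214, 0.977, 0.0]
contact_force: [0.4, -0.6, -1.5]
gripper_width: 0.505
grasp_force: 30.8
```

Call:
{"method": "servo_tool", "body": {
  "motion": [
    [[0,0,0,-0.05,0],[0,0,0,0,0]]
  ]
}}

```text
t: 15.45
eef_pos: [0.4566, -0.1129, 0.0462]
tool_rot: [0.0, 0.214, 0.977, 0.0]
contact_force: [-0.1, -1.0, -1.4]
gripper_width: 0.504
grasp_force: 30.8
```

Call:
{"method": "servo_tool", "body": {
  "motion": [
    [[0,0,0,-0.05,0],[0,0,0,-0.03,0],[0,0,0,0,0]]
  ]
}}

```text
t: 15.75
eef_pos: [0.4567, -0.1129, 0.0429]
tool_rot: [-0.0, 0.214, 0.977, 0.0]
contact_force: [0.4, -0.9, 1.1]
gripper_width: 0.501
grasp_force: 30.9
```

Call:
{"method": "servo_tool", "body": {
  "motion": [
    [[0,0,0,-0.04,0],[0,0,0,0,0]]
  ]
}}

```text
t: 15.95
eef_pos: [0.4568, -0.1126, 0.0424]
tool_rot: [0.0, 0.214, 0.977, 0.0]
contact_force: [-5.1, 2.4, 18.2]
gripper_width: 0.503
grasp_force: 32.1
```

Call:
{"method": "servo_tool", "body": {
  "motion": [
    [[0.75,0,0,0,0],[0.75,0,0,0,0],[0.75,0,0,0,0],[0.75,0,0,0,0],[0.75,0,0,0.5,0],[0.75,0,0,0.9,0],[0.75,0,0,0.9,0],[0.75,0,0,0.9,0],[0.75,0,0,0,0]]
  ]
}}

```text
t: 16.85
eef_pos: [0.4594, -0.1135, 0.1734]
tool_rot: [0.004, 0.214, 0.977, 0.001]
contact_force: [-0.1, -0.1, -0.1]
gripper_width: 0.751
grasp_force: 0.0
```

```bash
python3 - <<'E'
from m import *
print(bot.get_obs()['eef_pos'].round(4))
for n,(u0,u1,v0,v1) in(('top',(365,400,185,250)),('side',(340,420,318,352))):
    p,d=grab(n); C=cloud(n,p,d)
    m=np.zeros((480,640),bool); m[v0:v1,u0:u1]=1; m&=(C[...,2]>.012)&(C[...,2]<.045)
    k,l,st,ce=cv2.connectedComponentsWithStats(m.astype(np.uint8)); i=1+st[1:,4].argmax(); q=C[l==i]
    c=q[:,:2].mean(0); w=np.linalg.svd(q[:,:2]-c,full_matrices=False)[2][0]; a=(q[:,:2]-c)@w
    e=[q[a<a.min()+.01,:2].mean(0),q[a>a.max()-.01,:2].mean(0)]
    print(n,len(q),c.round(4),'ang',np.degrees(np.arctan2(w[1],w[0])).round(1),np.ptp(a).round(3),np.percentile(q[:,2],95).round(3),np.round(e,3), np.mean(e,0).round(4))
    measure(n,[('blue',100,130,(.38,.55,-.2,-.05)),('green',45,85,(.6,.75,-.1,.1)),('red',174,6,(.6,.72,.1,.2)),('orange',5,16,(.4,.55,-.3,-.15))])
E
```

```text
[ 0.4594 -0.1135  0.1734]
top 644 [ 0.6849 -0.1643] ang 169.8 0.119 0.035 [[ 0.74  -0.175]
 [ 0.633 -0.155]] [ 0.6866 -0.165 ]
top green n 123 px [306. 215.] ztop 0.050 mean [ 0.684 -0.005  0.049] mid [ 0.683 -0.004  0.05 ] ext [0.024 0.023 0.007]
top red n 346 px [228. 217.] ztop 0.053 mean [0.677 0.16  0.051] mid [0.677 0.16  0.052] ext [0.042 0.038 0.006]
side 823 [ 0.6838 -0.1687] ang -10.5 0.12 0.035 [[ 0.631 -0.156]
 [ 0.738 -0.176]] [ 0.6845 -0.1659]
side blue n 379 px [260. 309.] ztop 0.058 mean [ 0.456 -0.114  0.056] mid [ 0.457 -0.113  0.057] ext [0.041 0.044 0.007]
side blue n 80 px [262. 324.] ztop 0.031 mean [ 0.458 -0.13   0.029] mid [ 0.458 -0.126  0.031] ext [0.037 0.016 0.008]
side green n 161 px [367. 263.] ztop 0.051 mean [ 0.682 -0.005  0.049] mid [ 0.683 -0.004  0.05 ] ext [0.024 0.025 0.005]
side red n 238 px [355. 206.] ztop 0.052 mean [0.676 0.16  0.051] mid [0.676 0.16  0.052] ext [0.041 0.043 0.006]
side red n 67 px [354. 218.] ztop 0.028 mean [0.671 0.145 0.026] mid [0.674 0.147 0.027] ext [0.037 0.016 0.007]
side orange n 263 px [266. 352.] ztop 0.093 mean [ 0.47  -0.225  0.091] mid [ 0.47  -0.225  0.092] ext [0.028 0.029 0.006]
```

Call:
{"method": "servo_tool", "body": {
  "motion": [
    [[0.75,0.809,-0.186,0,0.3],[0.75,0.809,-0.186,0,0.3],[0.75,0.809,-0.186,0,0.3],[0.75,0.809,-0.186,0,0.3],[0.75,0.809,-0.186,0,0.3],[0.75,0.809,-0.186,0,0.3],[0.75,0.809,-0.186,0,0.3],[0.75,0,0,-0.9,0],[0.75,0,0,-0.9,0],[0.75,0,0,0,0],[0.75,0,0,0,0]]
  ]
}}

```text
t: 18.05
eef_pos: [0.6819, -0.1649, 0.0957]
tool_rot: [-0.002, 0.089, 0.996, 0.0]
contact_force: [0.3, 1.3, 0.8]
gripper_width: 0.749
grasp_force: 0.0
```

Call:
{"method": "servo_tool", "body": {
  "motion": [
    [[0.75,0.07,0,-0.8,0],[0.75,0,0,-0.6,0],[0.75,0,0,-0.25,0],[0.75,0,0,0,0],[0,0,0,0,0],[0,0,0,0,0],[0,0,0,0,0],[0,0,0,0,0],[0,0,0,0,0],[0,0,0,0.5,0],[0,0,0,0.8,0],[0,0,0,0.8,0],[0,0,0,0.8,0],[0,0,0,0,0]]
  ]
}}

```text
t: 19.45
eef_pos: [0.6891, -0.166, 0.1535]
tool_rot: [0.005, 0.089, 0.996, -0.0]
contact_force: [0.8, 0.1, -0.2]
gripper_width: 0.364
grasp_force: 30.2
```

Call:
{"method": "servo_tool", "body": {
  "motion": [
    [[0,-0.15,0.3,0,-0.4],[0,-0.315,0.618,0,-0.795],[0,-0.315,0.618,0,-0.795],[0,-0.315,0.618,0,-0.795],[0,-0.315,0.618,0,-0.795],[0,-0.315,0.618,0,-0.795],[0,-0.315,0.618,0,-0.795],[0,-0.315,0.618,0,-0.795],[0,-0.315,0.618,0,-0.795],[0,-0.315,0.618,0,-0.795],[0,-0.315,0.618,0,-0.795],[0,-0.315,0.618,0,-0.795],[0,-0.315,0.618,0,-0.795],[0,-0.315,0.618,0,-0.795],[0,-0.15,0.318,0,-0.4],[0,0,0,0,0],[0,0,0,0,0]]
  ]
}}

```text
t: 21.15
eef_pos: [0.5102, 0.1806, 0.1473]
tool_rot: [0.0, 0.686, 0.727, -0.0]
contact_force: [0.1, -0.6, -0.9]
gripper_width: 0.363
grasp_force: 30.2
```

```bash
python3 - <<'E'
from m import *
p,d=grab('side','s5.png'); C=cloud('side',p,d)
print(bot.get_obs()['eef_pos'].round(4))
cv2.imwrite('pics/s5c.png',cv2.resize(p[110:300,200:350,::-1],None,fx=4,fy=3))
measure('side',[('pin',8,25,(.4,.6,.08,.28))])
E
```

```text
[0.5105 0.1799 0.1474]
side pin n 420 px [281. 174.] ztop 0.148 mean [0.51  0.18  0.148] mid [0.51  0.181 0.164] ext [0.032 0.074 0.041]
```

View pics/s5c.png

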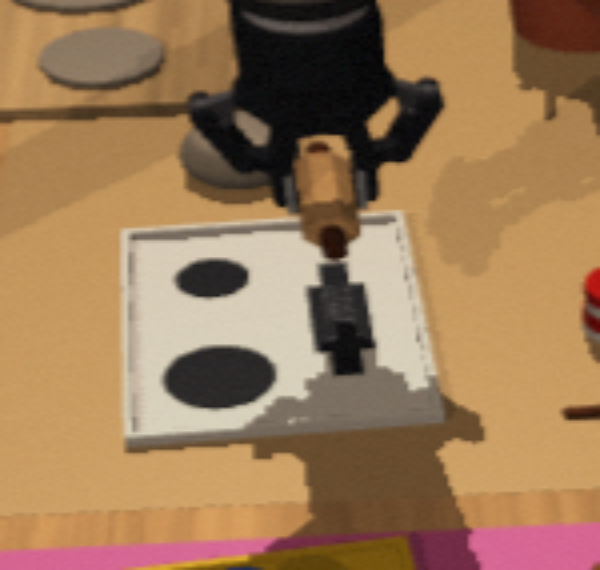

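The pin hangs level above the long mark and lined up with it, with its barrel at (325,190) in the crop.

Call:
{"method": "servo_tool", "body": {
  "motion": [
    [[0,0,0,-0.7,0],[0,0,0,-0.7,0],[0,0,0,-0.7,0],[0,0,0,-0.3,0],[0,0,0,-0.2,0],[0,0,0,0,0],[0,0,0,0,0]]
  ]
}}

```text
t: 21.9
eef_pos: [0.5109, 0.1809, 0.0442]
tool_rot: [0.0, 0.687, 0.726, 0.001]
contact_force: [-0.4, -0.3, -0.2]
gripper_width: 0.366
grasp_force: 30.2
```

Call:
{"method": "servo_tool", "body": {
  "motion": [
    [[0,0,0,-0.05,0],[0,0,0,-0.05,0],[0,0,0,0,0]]
  ]
}}

```text
t: 22.2
eef_pos: [0.5102, 0.1812, 0.0395]
tool_rot: [0.0, 0.687, 0.727, 0.0]
contact_force: [0.1, 0.4, -1.0]
gripper_width: 0.366
grasp_force: 30.2
```

Call:
{"method": "servo_tool", "body": {
  "motion": [
    [[0,0,0,-0.04,0],[0,0,0,0,0]]
  ]
}}

```text
t: 22.4
eef_pos: [0.5103, 0.1813, 0.0383]
tool_rot: [-0.0, 0.687, 0.727, 0.0]
contact_force: [-1.2, -0.3, 6.6]
gripper_width: 0.364
grasp_force: 31.0
```

Call:
{"method": "servo_tool", "body": {
  "motion": [
    [[0.65,0,0,0,0],[0.65,0,0,0,0],[0.65,0,0,0,0],[0.65,0,0,0.4,0],[0.65,0,0,0.8,0],[0.65,0,0,0.8,0],[0.6,0,0,0.8,0],[0.6,0.54,-0.581,0,0],[0.6,0.54,-0.581,0,0],[0.6,0.54,-0.581,0,0],[0.6,0.54,-0.581,0,0],[0.6,0.54,-0.581,0,0],[0.6,0.54,-0.581,0,0],[0.6,0.54,-0.581,0,0],[0.6,0.54,-0.581,0,0],[0.6,0,0,0,0],[0.6,0,0,0,0]]
  ]
}}

```text
t: 24.1
eef_pos: [0.6828, -0.0057, 0.1492]
tool_rot: [-0.0, 0.688, 0.726, -0.0]
contact_force: [-0.5, 0.7, -0.2]
gripper_width: 0.601
grasp_force: 0.0
```

```bash
python3 - <<'E'
from m import *
p,d=grab('top'); C=cloud('top',p,d)
print(bot.get_obs()['eef_pos'].round(4))
m=(C[...,0]>.46)&(C[...,0]<.56)&(C[...,1]>.105)&(C[...,1]<.26)&(C[...,2]>.014)&(C[...,2]<.06); q=C[m]
c=q[:,:2].mean(0); w=np.linalg.svd(q[:,:2]-c,full_matrices=False)[2][0]
print(len(q),c.round(4),np.degrees(np.arctan2(w[1],w[0])).round(1),np.percentile(q[:,2],95).round(3),(q.max(0)+q.min(0))/2)
E
```

```text
[ 0.6824 -0.0043  0.1491]
299 [0.5135 0.2106] -101.7 0.039 [0.52660271 0.21736001 0.02782823]
```

Call:
{"method": "servo_tool", "body": {
  "motion": [
    [[0.6,0,0,-0.8,0],[0.6,0,0,-0.8,0],[0.6,0,0,-0.8,0],[0.6,0,0,-0.27,0],[0.6,0,0,0,0],[0,0,0,0,0],[0,0,0,0,0],[0,0,0,0,0],[0,0,0,0,0],[0,0,0,0,0]]
  ]
}}

```text
t: 25.15
eef_pos: [0.6843, -0.0048, 0.045]
tool_rot: [0.001, 0.687, 0.727, 0.001]
contact_force: [-0.3, 0.5, 6.8]
gripper_width: 0.292
grasp_force: 30.2
```

Call:
{"method": "servo_tool", "body": {
  "motion": [
    [[0,0,0,0.5,0],[0,0,0,0.8,0],[0,0,0,0.8,0],[0,0,0,0.8,0],[0,0,0,0,0]]
  ]
}}

```text
t: 25.65
eef_pos: [0.6859, -0.0055, 0.1646]
tool_rot: [0.003, 0.687, 0.726, 0.003]
contact_force: [0.5, 0.3, -0.6]
gripper_width: 0.288
grasp_force: 29.9
```

Call:
{"method": "servo_tool", "body": {
  "motion": [
    [[0,-0.4,0.2,0,0],[0,-0.8,0.41,0,0],[0,-0.8,0.41,0,0],[0,-0.8,0.41,0,0],[0,-0.8,0.41,0,0],[0,-0.8,0.41,0,0],[0,-0.8,0.41,0,0],[0,-0.8,0.41,0,0],[0,-0.15,0.08,0,0],[0,0,0,0,0],[0,0,0,0,0]]
  ]
}}

```text
t: 26.75
eef_pos: [0.438, 0.1209, 0.1592]
tool_rot: [0.0, 0.687, 0.726, 0.001]
contact_force: [0.7, 0.0, 0.2]
gripper_width: 0.293
grasp_force: 29.9
```

```bash
python3 - <<'E'
from m import *
p,d=grab('side'); C=cloud('side',p,d)
print(bot.get_obs()['eef_pos'].round(4))
cv2.imwrite('pics/s6.png',cv2.resize(p[110:310,190:370,::-1],None,fx=3.5,fy=3))
measure('side',[('green',40,85,(.4,.5,.05,.2)),('foot',5,20,(.38,.5,.05,.2))])
E
```

```text
[0.4382 0.1206 0.1592]
side green n 156 px [247. 189.] ztop 0.164 mean [0.438 0.12  0.163] mid [0.439 0.12  0.167] ext [0.025 0.026 0.014]
side foot n 226 px [248. 202.] ztop 0.131 mean [0.438 0.111 0.13 ] mid [0.437 0.114 0.136] ext [0.047 0.039 0.018]
side foot n 46 px [279. 212.] ztop 0.035 mean [0.497 0.176 0.033] mid [0.497 0.173 0.034] ext [0.006 0.054 0.007]
```

View pics/s6.png

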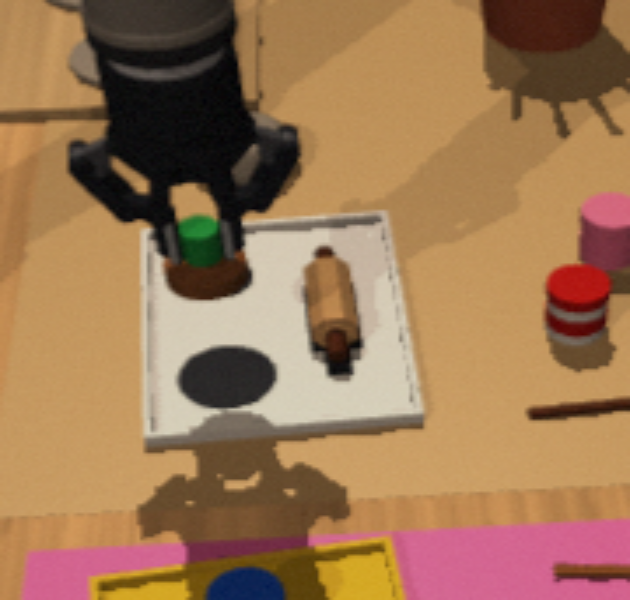

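The pin lies on the long mark, and the stamp is held upright above the white tray's large mark.

Call:
{"method": "servo_tool", "body": {
  "motion": [
    [[0,0,0,-0.7,0],[0,0,0,-0.7,0],[0,0,0,-0.7,0],[0,0,0,-0.3,0],[0,0,0,-0.2,0],[0,0,0,0,0],[0,0,0,0,0]]
  ]
}}

```text
t: 27.5
eef_pos: [0.4378, 0.1211, 0.0556]
tool_rot: [0.0, 0.687, 0.726, 0.001]
contact_force: [0.3, 0.8, -0.4]
gripper_width: 0.289
grasp_force: 29.9
```

Call:
{"method": "servo_tool", "body": {
  "motion": [
    [[0,0,0,-0.05,0],[0,0,0,0,0]]
  ]
}}

```text
t: 27.7
eef_pos: [0.4373, 0.1215, 0.0535]
tool_rot: [0.0, 0.687, 0.727, 0.001]
contact_force: [-0.2, 0.2, -0.4]
gripper_width: 0.291
grasp_force: 29.9
```

Call:
{"method": "servo_tool", "body": {
  "motion": [
    [[0,0,0,-0.05,0],[0,0,0,0,0]]
  ]
}}

```text
t: 27.9
eef_pos: [0.4369, 0.1213, 0.051]
tool_rot: [0.0, 0.687, 0.727, 0.0]
contact_force: [0.8, 0.0, -0.8]
gripper_width: 0.297
grasp_force: 29.9
```

Call:
{"method": "servo_tool", "body": {
  "motion": [
    [[0,0,0,-0.04,0],[0,0,0,-0.01,0],[0,0,0,0,0]]
  ]
}}

```text
t: 28.2
eef_pos: [0.437, 0.1213, 0.0498]
tool_rot: [-0.0, 0.687, 0.726, 0.0]
contact_force: [-5.1, -1.2, 16.9]
gripper_width: 0.293
grasp_force: 31.7
```

Call:
{"method": "servo_tool", "body": {
  "motion": [
    [[0.5,0,0,0,0],[0.5,0,0,0,0],[0.5,0,0,0,0],[0.5,0,0,0.4,0],[0.5,0,0,0.9,0],[0.5,0,0,0.9,0],[0.75,0,0,0.9,0],[0.75,0.667,0.108,0,-0.918],[0.75,0.667,0.108,0,-0.918],[0.75,0.667,0.108,0,-0.918],[0.75,0.667,0.108,0,-0.918],[0.75,0.667,0.108,0,-0.918],[0.75,0.667,0.108,0,-0.918],[0.75,0.667,0.108,0,-0.918],[0.75,0.667,0.108,0,-0.918],[0.75,0.667,0.108,0,-0.918],[0.75,0,0,0,0],[0.75,0,0,0,0]]
  ]
}}

```text
t: 30.0
eef_pos: [0.6767, 0.1598, 0.172]
tool_rot: [0.0, 0.95, 0.313, -0.001]
contact_force: [0.7, -0.4, -0.8]
gripper_width: 0.751
grasp_force: 0.0
```

```bash
python3 - <<'E'
from m import *
p,d=grab('side'); print(bot.get_obs()['eef_pos'].round(4))
cv2.imwrite('pics/s7.png',cv2.resize(p[110:310,190:450,::-1],None,fx=3,fy=3))
measure('side',[('green',40,85,(.4,.5,.05,.2)),('red',174,6,(.6,.73,.1,.2))])
E
```

```text
[0.6762 0.1596 0.1722]
side green n 132 px [252. 225.] ztop 0.055 mean [0.437 0.12  0.054] mid [0.437 0.121 0.055] ext [0.02  0.024 0.007]
side red n 239 px [355. 206.] ztop 0.053 mean [0.676 0.16  0.051] mid [0.675 0.162 0.052] ext [0.041 0.044 0.006]
side red n 64 px [354. 218.] ztop 0.028 mean [0.671 0.145 0.026] mid [0.674 0.147 0.027] ext [0.037 0.016 0.006]
```

View pics/s7.png

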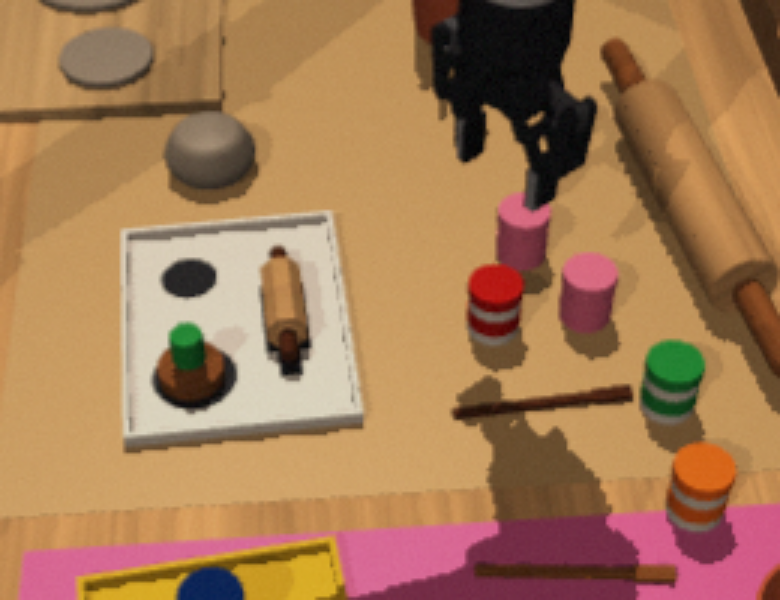

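The stamp stands on its mark at (190,370). The open fingers are above the red jar, lined up to miss the pink ones.

Call:
{"method": "servo_tool", "body": {
  "motion": [
    [[0.75,0,0.02,-0.8,0],[0.75,0,0,-0.8,0],[0.75,0,0,-0.8,0],[0.75,0,0,-0.8,0],[0.75,0,0,-0.22,0],[0.75,0,0,0,0],[0,0,0,0,0],[0,0,0,0,0],[0,0,0,0,0],[0,0,0,0,0],[0,0,0,0.5,0],[0,0,0,0.8,0],[0,0,0,0.8,0],[0,0,0,0.8,0],[0,0,0,0,0]]
  ]
}}

```text
t: 31.55
eef_pos: [0.6802, 0.1606, 0.1589]
tool_rot: [0.0, 0.95, 0.312, 0.005]
contact_force: [1.8, -0.1, -0.7]
gripper_width: 0.502
grasp_force: 30.8
```

Call:
{"method": "servo_tool", "body": {
  "motion": [
    [[0,-0.4,0.11,0,0],[0,-0.8,0.23,0,0],[0,-0.8,0.23,0,0],[0,-0.8,0.23,0,0],[0,-0.8,0.23,0,0],[0,-0.8,0.23,0,0],[0,-0.8,0.23,0,0],[0,-0.8,0.23,0,0],[0,-0.15,0.04,0,0],[0,0,0,0,0],[0,0,0,0,0]]
  ]
}}

```text
t: 32.65
eef_pos: [0.4321, 0.2312, 0.1527]
tool_rot: [-0.0, 0.95, 0.312, 0.001]
contact_force: [-0.6, 0.3, -1.4]
gripper_width: 0.501
grasp_force: 30.8
```

```bash
python3 - <<'E'
from m import *
p,d=grab('side'); print(bot.get_obs()['eef_pos'].round(4))
measure('side',[('red',174,6,(.38,.5,.15,.3))])
E
```

```text
[0.4324 0.231  0.1526]
side red n 130 px [241. 155.] ztop 0.167 mean [0.423 0.225 0.167] mid [0.424 0.224 0.178] ext [0.023 0.043 0.028]
side red n 63 px [243. 168.] ztop 0.141 mean [0.425 0.212 0.14 ] mid [0.426 0.21  0.141] ext [0.025 0.019 0.006]
```

Same height as the blue jar, so I expect contact at about z 0.042.

Call:
{"method": "servo_tool", "body": {
  "motion": [
    [[0,0,0,-0.7,0],[0,0,0,-0.7,0],[0,0,0,-0.7,0],[0,0,0,-0.3,0],[0,0,0,-0.2,0],[0,0,0,-0.05,0],[0,0,0,0,0],[0,0,0,0,0]]
  ]
}}

```text
t: 33.5
eef_pos: [0.4317, 0.2316, 0.0469]
tool_rot: [-0.0, 0.95, 0.312, 0.001]
contact_force: [0.0, 0.4, -0.1]
gripper_width: 0.505
grasp_force: 30.9
```

Call:
{"method": "servo_tool", "body": {
  "motion": [
    [[0,0,0,-0.05,0],[0,0,0,0,0]]
  ]
}}

```text
t: 33.7
eef_pos: [0.4311, 0.2315, 0.0444]
tool_rot: [-0.0, 0.95, 0.312, 0.0]
contact_force: [-0.1, 0.6, -0.2]
gripper_width: 0.5
grasp_force: 30.9
```

Call:
{"method": "servo_tool", "body": {
  "motion": [
    [[0,0,0,-0.04,0],[0,0,0,0,0]]
  ]
}}

```text
t: 33.9
eef_pos: [0.4313, 0.2316, 0.0432]
tool_rot: [-0.001, 0.95, 0.312, 0.0]
contact_force: [-3.2, 0.9, 9.6]
gripper_width: 0.499
grasp_force: 31.4
```

Call:
{"method": "servo_tool", "body": {
  "motion": [
    [[0.75,0,0,0,0],[0.75,0,0,0,0],[0.75,0,0,0,0],[0.75,0,0,0,0],[0.75,0,0,0.4,0],[0.75,0,0,0.9,0],[0.75,0,0,0.9,0],[0.75,0,0,0.9,0],[0.75,0,0,0.9,0],[0.75,0,0.9,0,0],[0.75,0,0.9,0,0],[0.75,0,0.9,0,0],[0.75,0,0.9,0,0],[0.75,0,0.9,0,0],[0.75,-0.4,0.8,0,0],[0.75,-0.4,0.8,0,0],[0.75,0,0,0,0],[0.75,0,0,0,0]]
  ]
}}

```text
t: 35.7
eef_pos: [0.3983, 0.4757, 0.202]
tool_rot: [0.001, 0.95, 0.313, -0.0]
contact_force: [0.9, -0.9, -1.0]
gripper_width: 0.751
grasp_force: 0.0
```

```bash
python3 - <<'E'
from m import *
for n in('top','side'):
    p,d=grab(n,n+'9.png'); C=cloud(n,p,d)
    B=(.35,.56,-.35,.3)
    measure(n,[('blue',100,130,B),('red',174,4,B),('green',40,85,B),('orange',8,16,B)])
    m=(C[...,0]>.47)&(C[...,0]<.55)&(C[...,1]>.105)&(C[...,1]<.255)&(C[...,2]>.016)&(C[...,2]<.06); q=C[m]
    c=q[:,:2].mean(0); w=np.linalg.svd(q[:,:2]-c,full_matrices=False)[2][0]
    print('pin',len(q),c.round(4),np.degrees(np.arctan2(w[1],w[0])).round(1),np.percentile(q[:,2],95).round(3),((q.max(0)+q.min(0))/2).round(3))
E
```

```text
top blue n 118 px [405. 318.] ztop 0.075 mean [ 0.474 -0.212  0.075] mid [ 0.472 -0.215  0.074] ext [0.037 0.016 0.007]
top blue n 353 px [357. 324.] ztop 0.058 mean [ 0.458 -0.113  0.056] mid [ 0.458 -0.114  0.058] ext [0.038 0.04  0.007]
top red n 393 px [188. 334.] ztop 0.058 mean [0.432 0.23  0.056] mid [0.432 0.229 0.057] ext [0.04  0.041 0.007]
top green n 148 px [241. 332.] ztop 0.055 mean [0.437 0.122 0.054] mid [0.438 0.122 0.055] ext [0.024 0.022 0.006]
top orange n 53 px [238. 295.] ztop 0.029 mean [0.514 0.134 0.028] mid [0.513 0.135 0.029] ext [0.009 0.023 0.007]
top orange n 39 px [192. 297.] ztop 0.031 mean [0.509 0.229 0.03 ] mid [0.509 0.228 0.03 ] ext [0.006 0.016 0.005]
top orange n 196 px [417. 317.] ztop 0.092 mean [ 0.473 -0.226  0.091] mid [ 0.473 -0.226  0.092] ext [0.027 0.028 0.008]
top orange n 274 px [244. 331.] ztop 0.022 mean [0.438 0.119 0.02 ] mid [0.438 0.122 0.022] ext [0.049 0.048 0.008]
pin 690 [0.511  0.1811] -86.8 0.039 [0.511 0.183 0.029]
side blue n 375 px [260. 309.] ztop 0.058 mean [ 0.456 -0.114  0.056] mid [ 0.457 -0.113  0.057] ext [0.04  
[... 308 characters left out ...]
.229 0.056] mid [0.43  0.23  0.057] ext [0.041 0.041 0.006]
side red n 84 px [251. 202.] ztop 0.032 mean [0.43  0.215 0.031] mid [0.431 0.219 0.032] ext [0.039 0.02  0.008]
side green n 130 px [251. 225.] ztop 0.056 mean [0.436 0.121 0.054] mid [0.436 0.121 0.055] ext [0.022 0.024 0.007]
side orange n 365 px [284. 210.] ztop 0.039 mean [0.509 0.182 0.038] mid [0.509 0.182 0.039] ext [0.021 0.071 0.007]
side orange n 198 px [253. 234.] ztop 0.022 mean [0.437 0.115 0.02 ] mid [0.435 0.121 0.021] ext [0.048 0.05  0.007]
side orange n 264 px [266. 352.] ztop 0.093 mean [ 0.471 -0.225  0.091] mid [ 0.47  -0.225  0.092] ext [0.028 0.029 0.006]
pin 412 [0.5098 0.1728] -86.8 0.04 [0.509 0.181 0.03 ]
```

View pics/side9.png

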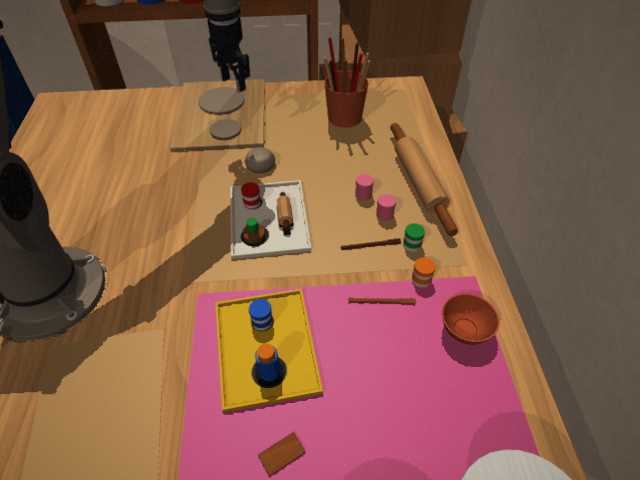

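Both kits are complete: the tube (267,368) and blue jar (261,316) are in the yellow tray; the red jar (251,195), stamp (254,233) and pin (285,212) are in the white one. All measured positions are within 5 mm of their marks.

```bash
python3 -c "from station import bot; print(bot.hand_in())"
```

```text
the job is handed in; nothing more can be done
None
```

I handed the job in at about 36 s on the robot's clock. The tube is fully home, and all five things stand or lie released, each measured within about 5 mm of its mark; the hand-in returned no verdict.

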